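# Put the carvings back on their own bases

## Task

The three finished stone carvings stand on each other's display bases: put each on the base whose shape matches its foot (seated figure on the square base, lotus bud on the round one, elephant on the oblong one), in the middle and squared up with it, any way round. Use the empty banding wheel as the spare place, since the gritty bench would scratch them: no carving may touch the bench, be tipped over or be dropped. Leave the hammer, chisel and water bottle where they are.

Things in the scene. Friction and masses are not known exactly. Their poses are not given: they have to be found in the camera images.
- figure_mid (a point): finished grey stone carving of a person sitting cross-legged, with a topknot, on a SQUARE foot 56 x 56 mm and 12 mm high; 76 mm tall, about 0.26 kg. The point is its centre, half-way up (38 mm above its underside). z up, it faces its own -x. Arms, torso and legs together are 46 mm wide along y and 34 mm deep along x, flat-sided enough to be gripped across y at the point; the head (22 mm across, widest 60 mm up) is above
- bud_mid (a point): finished grey stone carving of a closed lotus bud on a ROUND foot 56 mm across and 8 mm high, pointed at the top; 76 mm tall, about 0.24 kg. The point is its centre, half-way up (38 mm above its underside), where the bud is 49 to 52 mm across and upright-sided (between 31 and 47 mm up). Round about z: grip it from any side
- elephant_mid (a point): finished grey stone carving of a standing elephant on an OBLONG foot 92 mm (along x) x 52 mm (along y) and 10 mm high; 70 mm tall, about 0.30 kg. The point is its centre, half-way up (35 mm above its underside). z up, head towards its own -x, body and legs 38 mm wide along y: grip it across y at the point
- base_square_top (a point): SQUARE display base, dark wood, 84 x 84 mm, 34 mm high, fixed to the bench. The point is the centre of its flat top, x and y along its sides. The elephant stands on it at the start
- base_round_top (a point): ROUND display base, dark turned wood, 92 mm across, 30 mm high, fixed to the bench. The point is the centre of its flat top. The seated figure stands on it at the start
- base_oblong_top (a point): OBLONG display base, dark wood, 126 mm (along x) x 84 mm (along y), 26 mm high, fixed to the bench. The point is the centre of its flat top, x along its length. The lotus bud stands on it at the start
- wheel_top (a point): carver's banding wheel: flat round steel turntable 144 mm across, its top 44 mm above the bench, empty at the start. The point is the centre of its top. The foot is fixed; the top turns stiffly about the vertical (0.12 N m of friction)
- hammer_mid (a point): club hammer lying on the bench: steel head 40 x 90 x 40 mm at its -x end, wooden handle along x, 190 mm long in all, 40 mm high. The point is the middle of its length, 20 mm above the bench. Not to be moved
- chisel_mid (a point): steel claw chisel lying on the bench, 216 mm long along x, 24 mm wide, 13 mm high. The point is on it, about the middle of its length, 6.5 mm above the bench. Not to be moved
- bottle_mid (a point): translucent white water bottle with a blue cap standing on the bench, 64 mm across, 200 mm tall. The point is its centre, half-way up. Not to be moved
Mind the look-alikes: they are no part of the job. Leave any blue, green or red look-alike of the part that bears elephant_mid alone.

How it is judged:
On the way:
1. one of the carvings stands, released, on the banding wheel (((horizontal distance between figure_mid and wheel_top below 0.06 m and z of figure_mid in the frame of wheel_top between 0.032 and 0.044 m and angle between figure_mid's own z axis and vertical below 0.1 rad and linear speed of figure below 0.02 m/s and contact force between the fingers and figure below 0.1 N) or (horizontal distance between bud_mid and wheel_top below 0.06 m and z of bud_mid in the frame of wheel_top between 0.032 and 0.044 m and angle between bud_mid's own z axis and vertical below 0.1 rad and linear speed of bud below 0.02 m/s and contact force between the fingers and bud below 0.1 N) or (horizontal distance between elephant_mid and wheel_top below 0.06 m and z of elephant_mid in the frame of wheel_top between 0.029 and 0.041 m and angle between elephant_mid's own z axis and vertical below 0.1 rad and linear speed of elephant below 0.02 m/s and contact force between the fingers and elephant below 0.1 N))), for 0.2 s.
At the end, for the whole second after the job is handed in: Each carving stands released, upright and at rest on its own base (figure square, bud round, elephant oblong), within 12 mm of its centre; the elephant along the oblong base and the figure parallel to the square base's sides within 0.21 rad (12 degrees), any way round (horizontal distance between figure_mid and base_square_top below 0.012 m and z of figure_mid in the frame of base_square_top between 0.032 and 0.044 m and angle between each of figure_mid, bud_mid, elephant_mid's own z axis and vertical below 0.1 rad and linear speed of each of figure, bud, elephant below 0.02 m/s and contact force between the fingers and figure below 0.1 N and horizontal distance between bud_mid and base_round_top below 0.012 m and z of bud_mid in the frame of base_round_top between 0.032 and 0.044 m and contact force between the fingers and bud below 0.1 N and horizontal distance between elephant_mid and base_oblong_top below 0.012 m and z of elephant_mid in the frame of base_oblong_top between 0.029 and 0.041 m and contact force between the fingers and elephant below 0.1 N and angle between the x axis of elephant_mid and the x axis of base_oblong_top, either way round below 0.21 rad and (angle between the x axis of figure_mid and the x axis of base_square_top, either way round below 0.21 rad or angle between the x axis of figure_mid and the y axis of base_square_top, either way round below 0.21 rad)); the robot touches nothing.
It fails at once if a carving touches down on the bench (its centre comes lower than 50 mm) or is tipped over (more than 0.7 rad) (height (world z) of any of figure_mid, bud_mid, elephant_mid below 0.05 m or angle between any of figure_mid, bud_mid, elephant_mid's own z axis and vertical above 0.7 rad).
It fails at once if a carving is dropped (moves faster than 0.6 m/s with no finger on it, a fall of about 20 mm) ((linear speed of figure above 0.6 m/s and contact force between the fingers and figure below 0.02 N) or (linear speed of bud above 0.6 m/s and contact force between the fingers and bud below 0.02 N) or (linear speed of elephant above 0.6 m/s and contact force between the fingers and elephant below 0.02 N)).
It fails at once if the hammer, the chisel or the water bottle is moved by more than 30 mm (distance of any of hammer_mid, chisel_mid, bottle_mid from where it was at the start of the episode above 0.03 m).
It also fails if it takes over 93 s, if anything falls off the work surface, if the arm or the gripper's body presses on something with over 40 N, if the wrist force passes 120 N, or if a joint passes its speed limit or range.

## Robot

A 6-joint arm with a two-finger parallel gripper is mounted at the origin on the work surface. World frame = base frame: x ahead of the robot, y to its left, z up, the work surface at z = 0. Lengths are in m, angles in rad, forces in N, time in s.
With the tool pointing down it reaches from about 0.375 to 0.9 m from the base axis. Payload 3.1 kg.
Tool frame: the origin (TCP) lies at the very end of the fingers, on their centre line; the grasp point (between the pads) lies 19 mm behind it; z points along the fingers, y is the line along which they close (so a half turn about z gives the same grasp; the last joint's range is limited). The gripper opens to 87 mm and grips with 3 to 60 N. Pads are 19 mm wide; open, the fingers measure 117 mm over their backs; the gripper's body (75 mm by 190 mm) begins 51 mm behind the grasp point.
Start: joints at [1.171, 0.527, 1.433, -0, 1.181, -0.178], TCP at [0.137, 0.61, 0.223] pointing down, gripper open.
Joint ranges: [-3.08, 3.08], [-0.75, 2.2], [0.22, 2.44], [-1.43, 4.57], [0, 2.65], [-2.85, 2.85]. Speed limits (rad/s): [2.79, 2.79, 3.14, 3.14, 3.14, 3.14].

## Interface

Orientations are given as a unit quaternion [x, y, z, w].
In Python, from rig import robot gives the robot as it stands. The module is installed in compiled form; this text tells all that it offers.
- The arm moves only by the tool servo_tool, never from a script. Its argument "rows" is one flat list of numbers, 5 for each row, row after row: the closure, from -1 (fully open) to 1 (shut), so that 0 is half open, then the shift along the tool's x, y, z in m, then the turn about the tool's z in degrees. A call has 1 to 5 rows; each row shifts and turns the commanded pose from where the row before left it, along the tool's axes as they then stand; what a row does not reach is not made up. A row lasts 1/12 s, in which the tool goes at most 41.7 mm and 7.16 degrees, less where a joint would pass 70% of its speed; a pose out of reach is approached as far as the arm can. A call with a gripper value outside its range is refused whole. The fingers move at their own pace and stop on an object; "newtons" is the grip in N (left out, the last holds). Time passes only in rows, so rows that do not move let the fingers close. It gives the time, the measured TCP pose, the force, the opening and the grip force at its end, in the units of the state.
- robot.get_obs(): the state, without advancing time (a new reading comes with each control period).
- robot.camera(name): name is "scene" or "top" or "wrist"; returns a dict with "pixels" (480x640x3 uint8, red, green, blue), "intrinsics" (3x3 intrinsics, pixels), "rvec" (rotation vector, rad) and "tvec" (3), from world to camera coordinates, as OpenCV has them; the wrist camera has in their place "mount" (4x4, takes a point from camera to tool coordinates, whose origin is the TCP and whose axes are the flange's). Camera axes: x right, y down, z forward; pixel columns grow to the right and rows downward; lengths in m; the calibration is good to about 2 mm. A picture is of the moment at which its call begins: read the wrist's pose just before it. There is no depth.
- robot.hand_in(): hands the job in; it is judged then, once.
Trained networks look in a picture, given as the dict that the camera call returned (one of the last four; its "shot" number tells which), for a name from the list of things; names that differ only in an ending like _2 or _b are one class to them, and where a whole thing is asked for, a point or a joint stands for the part that bears it (a point fixed in the world has none). Each returns a list of dicts, best first, with "score" (0 to 1); they miss things now and then, are a little off and sometimes report something else, mostly with a low value. They report only what shows in the picture. A call takes as long as a camera call. They do not tell look-alikes from the thing itself.
- robot.spot_in(picture, query): "at" ([x, y, z] in m, in world coordinates, good to about 4 mm: the middle of the surface that is visible of it).
- robot.outline_of(picture, query): "region" (480x640 bool, what is visible of it).
- robot.place_of(picture, query): "at" ([x, y, z] in m, in world coordinates, good to about 4 mm: a listed point, or the origin of a listed thing).
The state is a dict: "time": time; "q": joint angles; "joint_velocities": joint speeds; "joint_torque": joint torques, N m; "position": TCP position; "tool_rot": TCP orientation; "ft_force": force on the tool from outside, world axes, zero at the start; "moment": the same for the moment, N m; "grip_width": finger opening in m; "grip_force": force on a finger pad.
Only numpy, scipy, OpenCV 4.12 (cv2) and the standard library are available. Lean on these libraries where they do the work, as an engineer would, in place of code of your own. Each camera call takes 0.05 s, during which the arm holds its last target. There are 200 camera calls.

## Working session

There is one attempt and no reset: what is moved stays moved. The work goes in short steps, Python scripts to look and compute and a tool call to move; the robot and the scene stay as the last step left them, time stands still between calls to the robot, and variables do not carry over. Pictures are saved under pics/ and viewed, at most 14 in all, crops included, and the job is handed in when it is done.

Besides the shell and the picture viewer there is one more tool, called after "Call:" as name(argument=value, ...), one argument or row to a line, values as JSON. servo_tool: Moves the arm, as the interface text tells. Its arguments: {"type":"object","properties":{"rows":{"type":"array","items":{"type":"number"}},"newtons":{"type":"number"}},"required":["rows"]}

```bash
mkdir -p pics
python3 - <<'E'
from rig import robot
import cv2
o=robot.get_obs(); print(o['time'],o['position'],o['tool_rot'],o['grip_width'])
for c in ['scene','top']:
    p=robot.camera(c); cv2.imwrite(f'pics/{c}0.png',p['pixels'][:,:,::-1])
    for n in ['figure_mid','bud_mid','elephant_mid','base_square_top','base_round_top','base_oblong_top','wheel_top','hammer_mid','chisel_mid','bottle_mid']:
        print(c,n,[(d['at'].round(3).tolist() if hasattr(d['at'],'round') else d['at'],round(d['score'],2)) for d in robot.place_of(p,n)][:3])
E
```

```text
0.0 [0.13717427 0.60902383 0.22158152] [ 1.10658773e-01  9.93857879e-01 -1.02758782e-03 -3.10963782e-04] 0.08673882782797418
scene figure_mid [([0.6202, 0.2106, 0.0713], 0.76)]
scene bud_mid [([0.4392, -0.2691, 0.0621], 0.77), ([0.6229, 0.2107, 0.0695], 0.55)]
scene elephant_mid [([0.2807, 0.2108, 0.0371], 0.97), ([0.4295, -0.4208, 0.0329], 0.96), ([0.2774, -0.3275, 0.0318], 0.77)]
scene base_square_top [([0.6426, -0.1384, 0.0299], 0.9)]
scene base_round_top [([0.6231, 0.2044, 0.0278], 0.83)]
scene base_oblong_top [([0.437, -0.2688, 0.0257], 0.93)]
scene wheel_top [([0.4597, 0.0277, 0.0467], 0.92)]
scene hammer_mid []
scene chisel_mid [([0.741, 0.0496, 0.0055], 0.7)]
scene bottle_mid [([0.6663, 0.4674, 0.0991], 0.9), ([0.6422, -0.1401, 0.0314], 0.51)]
top figure_mid [([0.6223, 0.2141, 0.0685], 0.66)]
top bud_mid [([0.4401, -0.2689, 0.0636], 0.7)]
top elephant_mid [([0.2802, -0.3276, 0.0338], 0.92), ([0.4297, -0.4219, 0.0339], 0.81), ([0.2857, 0.2118, 0.0312], 0.69)]
top base_square_top [([0.6418, -0.1378, 0.0352], 0.92)]
top base_round_top [([0.6255, 0.2045, 0.0271], 0.77), ([0.4599, 0.0269, 0.0427], 0.17)]
top base_oblong_top [([0.4386, -0.2636, 0.0294], 0.91), ([0.6436, -0.1358, 0.0349], 0.51)]
top wheel_top [([0.457, 0.0232, 0.0424], 0.67)]
top hammer_mid [([0.4143, -0.1273, 0.0206], 0.81)]
top chisel_mid [([0.743, 0.0429, 0.003], 0.96)]
top bottle_mid [([0.66, 0.4672, 0.101], 0.74)]
```

View pics/scene0.png

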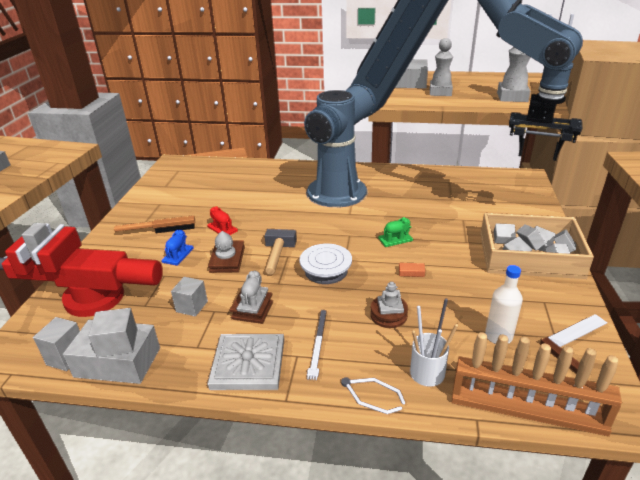

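View pics/top0.png

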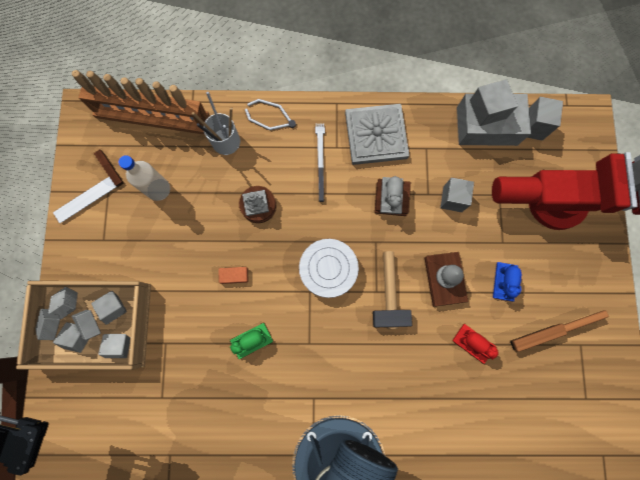

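The scene picture shows the real elephant on the square base (pixel 255,290), the figure on the round base (390,300) and the bud on the oblong base (225,250). The coloured look-alikes lie on the bench. The top view agrees: elephant (393,195), figure (257,203), bud (450,275), wheel (329,268).

I'll move over the figure and the elephant next, for wrist views on the way to the bud.

```bash
cat > h.py <<'E'
from rig import robot
import numpy as np, cv2
from scipy.spatial.transform import Rotation as R
def state():
    o=robot.get_obs(); Rm=R.from_quat(o['tool_rot']).as_matrix(); y=Rm[:,1]
    return o,Rm,np.array(o['position'])
def tyaw(Rm): return np.degrees(np.arctan2(Rm[1,1],Rm[0,1]))  # heading of tool y
def go(x,y,z,head=None):
    "shift in tool axes (as they stand) to TCP x,y,z; turn deg so tool y heads head (mod 180)"
    o,Rm,p=state(); d=Rm.T@(np.array([x,y,z])-p); t=0
    if head is not None: t=-((head-tyaw(Rm)+90)%180-90)
    print('t',round(o['time'],2),'pos',p.round(4),'head',round(tyaw(Rm),1),'shift mm',(d*1000).round(0),'turn',round(t,1),'q6',round(o['q'][5],2),'w',round(o['grip_width'],4))
def wristcam():
    o,Rm,p=state(); c=robot.camera('wrist'); M=np.array(c['mount'])
    T=np.eye(4); T[:3,:3]=Rm; T[:3,3]=p
    return c,T@M   # camera->world
def onplane(c,W,uv,z):
    K=np.array(c['intrinsics']); r=W[:3,:3]@np.linalg.inv(K)@np.array([uv[0],uv[1],1.])
    s=(z-W[2,3])/r[2]; return W[:3,3]+s*r
E
python3 - <<'E'
from h import *
c=robot.camera('wrist');print(np.round(c['mount'],3),np.round(c['intrinsics'],0)); go(0.62,0.21,0.3,90)
E
```

```text
[[-0.001 -0.959 -0.285  0.077]
 [ 1.    -0.001 -0.     0.   ]
 [ 0.    -0.285  0.959 -0.162]
 [ 0.     0.     0.     1.   ]] [[336.   0. 317.]
 [  0. 336. 242.]
 [  0.   0.   1.]]
t 1.15 pos [0.1374 0.6097 0.2225] head 77.3 shift mm [-559. -284.  -77.] turn -12.7 q6 -0.18 w 0.0871
```

Call:
servo_tool(
  rows=[-1,-0.036,-0.019,-0.003,0,-1,-0.036,-0.019,-0.003,0,-1,-0.036,-0.019,-0.003,0,-1,-0.036,-0.019,-0.003,0,-1,-0.036,-0.019,-0.003,0],
)

```text
time: 1.57
position: [0.2932, 0.4762, 0.2378]
tool_rot: [0.11, 0.994, 0.0, 0.0]
ft_force: [0.8, 0.8, 0.5]
grip_width: 0.0871
grip_force: 0.0
```

Call:
servo_tool(
  rows=[-1,-0.036,-0.019,-0.003,0,-1,-0.036,-0.019,-0.003,0,-1,-0.036,-0.019,-0.003,0,-1,-0.036,-0.019,-0.003,0,-1,-0.036,-0.019,-0.003,0],
)

```text
time: 1.98
position: [0.4482, 0.3436, 0.2529]
tool_rot: [0.111, 0.994, 0.0, 0.0]
ft_force: [0.4, 1.2, -0.3]
grip_width: 0.0868
grip_force: 0.0
```

Call:
servo_tool(
  rows=[-1,-0.036,-0.019,-0.003,0,-1,-0.036,-0.019,-0.003,0,-1,-0.036,-0.019,-0.003,0,-1,-0.036,-0.019,-0.003,-6.3,-1,-0.036,-0.019,-0.003,-6.4],
)

```text
time: 2.4
position: [0.6051, 0.2144, 0.2678]
tool_rot: [-0.002, 1.0, -0.0, -0.0]
ft_force: [1.0, 0.5, -0.0]
grip_width: 0.0868
grip_force: 0.0
```

```bash
cat >> h.py <<'E'
def rect(c,W,name,z,near=None):
    out=robot.outline_of(c,name)
    for d in out[:3]:
        m=d['region'].astype(np.uint8); k=cv2.findContours(m,cv2.RETR_EXTERNAL,cv2.CHAIN_APPROX_NONE)[0]
        k=max(k,key=cv2.contourArea)[:,0,:]
        P=np.array([onplane(c,W,q,z)[:2] for q in k])*1000
        (cx,cy),(w,h),a=cv2.minAreaRect(P.astype(np.float32))
        print(' out',name,round(d['score'],2),'ctr',round(cx),round(cy),'size',round(w),round(h),'ang of w side',round(a,1))
E
cat > look.py <<'E'
from h import *
import sys
tag=sys.argv[1]; c,W=wristcam(); cv2.imwrite(f'pics/{tag}.png',c['pixels'][:,:,::-1])
for a in sys.argv[2:]:
    n,z=a.split(':'); z=float(z)
    print(n,[(np.round(d['at'],4).tolist(),round(d['score'],2)) for d in robot.place_of(c,n)][:3]); rect(c,W,n,z)
np.savez(f'pics/{tag}.npz',W=W,K=c['intrinsics'])
E
python3 look.py w_fig figure_mid:0.04 base_round_top:0.03
```

```text
figure_mid [([0.6241, 0.211, 0.0644], 0.74)]
 out figure_mid 0.75 ctr 621 210 size 57 57 ang of w side 12.0
base_round_top []
 out base_round_top 0.92 ctr 623 208 size 93 93 ang of w side 45.6
```

View pics/w_fig.png

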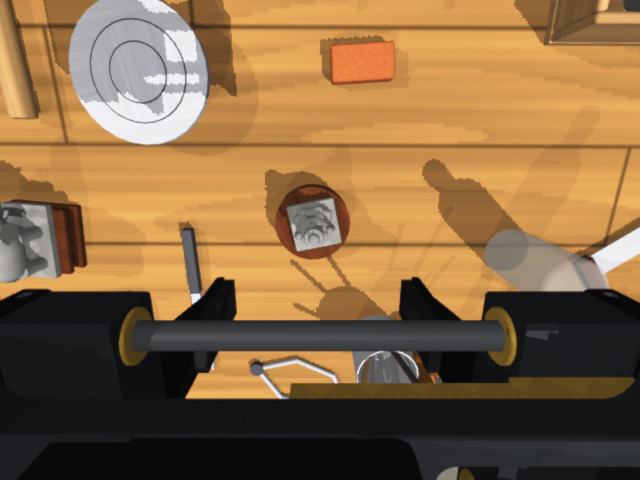

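Call:
servo_tool(
  rows=[-1,0,-0.039,0,0,-1,0,-0.039,0,0,-1,0,-0.039,0,0,-1,0,-0.039,0,0,-1,0,-0.039,0,0],
)

```text
time: 3.07
position: [0.6026, 0.022, 0.2677]
tool_rot: [-0.001, 1.0, 0.0, -0.0]
ft_force: [1.0, 1.0, 0.6]
grip_width: 0.0873
grip_force: 0.0
```

Call:
servo_tool(
  rows=[-1,-0.002,-0.039,0,0,-1,-0.002,-0.039,0,0,-1,-0.002,-0.039,0,0,-1,-0.002,-0.039,0,0,-1,0,0,0,0],
)

```text
time: 3.48
position: [0.6123, -0.1403, 0.2676]
tool_rot: [0.002, 1.0, -0.002, 0.001]
ft_force: [1.5, 0.8, -0.6]
grip_width: 0.0873
grip_force: 0.0
```

```bash
python3 look.py w_ele elephant_mid:0.044 base_square_top:0.034
```

```text
elephant_mid [([0.6419, -0.1363, 0.0676], 0.7), ([0.4348, -0.4171, 0.0385], 0.61), ([0.46, 0.0255, 0.0465], 0.27)]
 out elephant_mid 0.83 ctr 645 -132 size 52 98 ang of w side 86.1
 out elephant_mid 0.73 ctr 438 -408 size 83 85 ang of w side 80.1
base_square_top []
 out base_square_top 0.76 ctr 639 -168 size 21 88 ang of w side 85.7
```

View pics/w_ele.png

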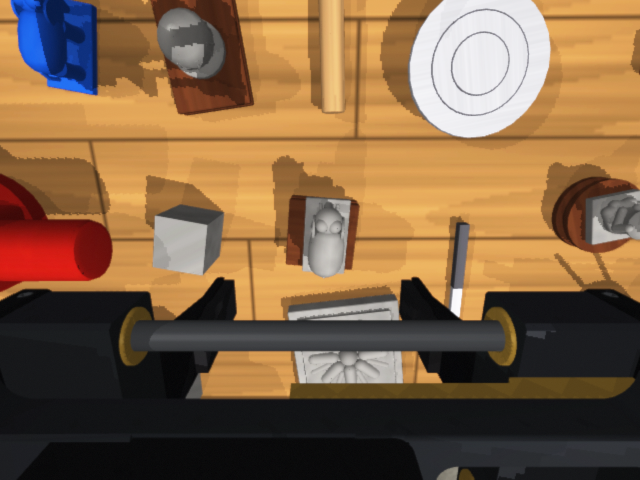

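The figure is at wrist pixel (314,223) on the round base and turned by about 12°. The elephant is at (327,240), lying along world x at about −4°. Next is the bud.

Call:
servo_tool(
  rows=[-1,0.03,-0.021,0,0,-1,0.03,-0.021,0,0,-1,0.03,-0.021,0,0,-1,0.03,-0.021,0,0,-1,0.03,-0.021,0,0],
)

```text
time: 4.15
position: [0.4612, -0.2378, 0.2677]
tool_rot: [-0.002, 1.0, 0.0, 0.0]
ft_force: [-0.3, -0.6, 0.4]
grip_width: 0.0873
grip_force: 0.0
```

Call:
servo_tool(
  rows=[-1,0.025,-0.021,0,0,-1,0,0,0,0],
)

```text
time: 4.32
position: [0.4338, -0.2613, 0.2677]
tool_rot: [0.001, 1.0, -0.0, -0.001]
ft_force: [-0.2, -0.1, 0.8]
grip_width: 0.087
grip_force: 0.0
```

```bash
python3 look.py w_bud bud_mid:0.064 base_oblong_top:0.026 wheel_top:0.044
python3 - <<'E'
from h import *
go(.44,-.268,.15,90)
a=cv2.imread('pics/w_fig.png')[170:270,260:360];b=cv2.imread('pics/w_bud.png')[120:320,220:420]
cv2.imwrite('pics/m.png',np.hstack([cv2.resize(a,(400,400)),cv2.resize(b,(400,400))]))
E
```

```text
bud_mid [([0.4426, -0.2672, 0.0619], 0.82)]
 out bud_mid 0.7 ctr 437 -267 size 60 49 ang of w side 0.7
base_oblong_top []
 out base_oblong_top 0.68 ctr 409 -126 size 191 99 ang of w side 1.5
 out base_oblong_top 0.61 ctr 435 -266 size 126 84 ang of w side 7.4
wheel_top [([0.4593, 0.0261, 0.0486], 0.69)]
 out wheel_top 0.78 ctr 457 23 size 147 145 ang of w side 29.7
t 4.67 pos [ 0.4382 -0.2593  0.2675] head 90.1 shift mm [ -2.  -9. 118.] turn 0.1 q6 -2.33 w 0.0868
```

View pics/m.png

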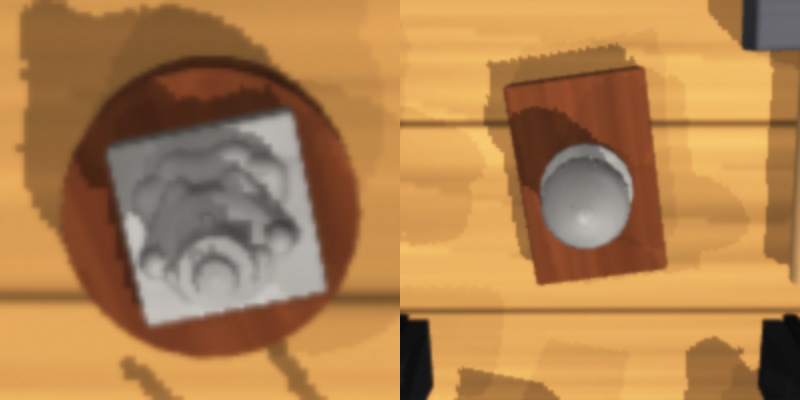

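Left crop: the figure faces image-up (−x) and its arms run across at a heading of about 102°. Right crop: the oblong base is visible in full (yaw about 7.4°), with the bud low on it.

Grasping the bud.

Call:
servo_tool(
  rows=[-1,0,-0.003,0.04,0,-1,-0.001,-0.003,0.04,0,-1,-0.001,-0.003,0.04,0,-1,0,0,0.04,0,-1,0,0,0.04,0],
  newtons=25,
)

```text
time: 5.08
position: [0.4403, -0.2692, 0.066]
tool_rot: [-0.001, 1.0, -0.001, 0.001]
ft_force: [0.2, -0.6, 0.1]
grip_width: 0.0867
grip_force: 0.0
```

Call:
servo_tool(
  rows=[-1,0,0,0.015,0,-1,0,0,0.007,0,1,0,0,0,0,1,0,0,0,0,1,0,0,0,0],
)

```text
time: 5.5
position: [0.4405, -0.2702, 0.047]
tool_rot: [-0.0, 1.0, -0.001, 0.001]
ft_force: [-0.3, -0.3, 0.2]
grip_width: 0.0742
grip_force: 0.0
```

Call:
servo_tool(
  rows=[1,0,0,0,0,1,0,0,0,0,1,0,0,0,0],
)

```text
time: 5.75
position: [0.4397, -0.27, 0.0467]
tool_rot: [0.0, 1.0, -0.001, 0.001]
ft_force: [-0.5, -0.2, 0.3]
grip_width: 0.0549
grip_force: 0.1
```

Call:
servo_tool(
  rows=[1,0,0,0,0,1,0,0,0,0,1,0,0,-0.015,0,1,0,0,-0.035,0,1,0,0,-0.035,0],
)

```text
time: 6.17
position: [0.4378, -0.2685, 0.13]
tool_rot: [0.0, 1.0, 0.002, -0.002]
ft_force: [0.9, -1.0, -2.6]
grip_width: 0.0483
grip_force: 25.0
```

Call:
servo_tool(
  rows=[1,0,0.02,-0.01,0,1,-0.003,0.038,0,0,1,-0.003,0.038,0,0,1,-0.003,0.038,0,0,1,-0.003,0.038,0,0],
)

```text
time: 6.58
position: [0.4507, -0.0962, 0.1405]
tool_rot: [0.001, 1.0, -0.0, -0.0]
ft_force: [0.5, -0.3, -2.1]
grip_width: 0.0476
grip_force: 25.0
```

Call:
servo_tool(
  rows=[1,-0.003,0.038,0,0,1,-0.003,0.038,0,0,1,0,0.037,0,0,1,0,0.01,0,0,1,0,0,0,0],
)

```text
time: 7.0
position: [0.456, 0.0281, 0.1403]
tool_rot: [-0.002, 1.0, 0.0, -0.001]
ft_force: [0.5, -0.4, -3.2]
grip_width: 0.0478
grip_force: 25.0
```

```bash
python3 -c "
from h import *
go(.458,.025,.0665,90)"
```

```text
t 7.0 pos [0.456  0.0281 0.1403] head 90.3 shift mm [-2. -3. 74.] turn 0.3 q6 -1.76 w 0.0478
```

Call:
servo_tool(
  rows=[1,0,-0.002,0.03,0,1,0,0,0.03,0,1,0,0,0.01,0,1,0,0,0.003,0,1,0,0,0,0],
)

```text
time: 7.42
position: [0.457, 0.0224, 0.0667]
tool_rot: [0.001, 1.0, 0.0, -0.001]
ft_force: [1.4, 0.2, -1.9]
grip_width: 0.0477
grip_force: 25.0
```

Call:
servo_tool(
  rows=[1,0,0,0.002,0,1,0,0,0,0,1,0,0,0,0],
)

```text
time: 7.67
position: [0.458, 0.023, 0.0664]
tool_rot: [0.0, 1.0, -0.0, 0.001]
ft_force: [-0.3, 0.4, -2.6]
grip_width: 0.0479
grip_force: 25.0
```

Call:
servo_tool(
  rows=[1,0,0,0.001,0,1,0,0,0.001,0,1,0,0,0,0],
)

```text
time: 7.92
position: [0.4578, 0.0233, 0.0644]
tool_rot: [-0.0, 1.0, -0.0, 0.001]
ft_force: [0.0, -1.3, 2.8]
grip_width: 0.0482
grip_force: 25.0
```

Call:
servo_tool(
  rows=[-1,0,0,0,0,-1,0,0,0,0,-1,0,0,0,0,-1,0,0,0,0,-1,0,0,0,0],
)

```text
time: 8.33
position: [0.4572, 0.0235, 0.0635]
tool_rot: [0.0, 1.0, 0.0, -0.0]
ft_force: [0.4, -0.2, 0.7]
grip_width: 0.0739
grip_force: 0.0
```

Call:
servo_tool(
  rows=[-1,0,0,-0.035,0,-1,0,0,-0.04,0,-1,0,0,-0.04,0,-1,-0.028,-0.025,-0.01,0,-1,-0.028,-0.025,0,0],
)

```text
time: 8.75
position: [0.5147, -0.0263, 0.1927]
tool_rot: [-0.001, 1.0, -0.001, 0.003]
ft_force: [1.7, 0.4, -0.1]
grip_width: 0.0868
grip_force: 0.0
```

Call:
servo_tool(
  rows=[-1,-0.03,-0.026,0,0,-1,-0.03,-0.026,0,0,-1,-0.03,-0.026,0,0,-1,-0.02,-0.026,0,4,-1,0,0,0,0],
)

```text
time: 9.17
position: [0.628, -0.1365, 0.1885]
tool_rot: [0.038, 0.999, -0.002, 0.003]
ft_force: [-0.2, 0.0, -0.7]
grip_width: 0.0867
grip_force: 0.0
```

```bash
python3 look.py w_e2 elephant_mid:0.044 base_square_top:0.034 bud_mid:0.082; python3 -c "
from h import *
go(.642,-.1365,.052,86)
b=cv2.imread('pics/w_e2.png');cv2.imwrite('pics/m2.png',b)"
```

```text
elephant_mid [([0.6402, -0.1366, 0.0665], 0.87)]
 out elephant_mid 0.82 ctr 456 -374 size 25 63 ang of w side 79.2
 out elephant_mid 0.76 ctr 648 -132 size 52 102 ang of w side 85.9
base_square_top []
 out base_square_top 0.73 ctr 639 -168 size 20 87 ang of w side 84.8
bud_mid []
 out bud_mid 0.75 ctr 482 13 size 66 25 ang of w side 85.5
t 9.52 pos [ 0.6221 -0.1293  0.1885] head 86.1 shift mm [-20.  -6. 137.] turn 0.1 q6 -1.88 w 0.087
```

View pics/m2.png

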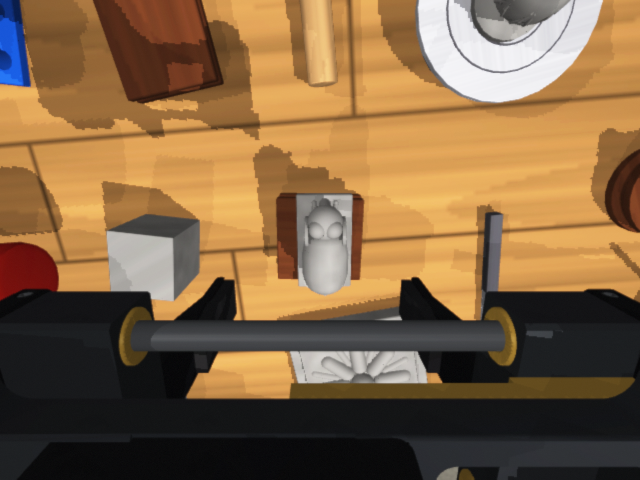

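The elephant's foot spans pixels (297–352, 194–287). Its front edge puts the centre at about (0.643, −0.133), with a width heading of 86°.

Call:
servo_tool(
  rows=[-1,-0.01,-0.002,0.03,0,-1,-0.01,-0.001,0.035,0,-1,0,0,0.035,0,-1,0,0,0.025,0,-1,0,0,0.012,0],
)

```text
time: 9.93
position: [0.6401, -0.133, 0.0479]
tool_rot: [0.034, 0.999, 0.001, -0.003]
ft_force: [-0.8, 0.9, 0.2]
grip_width: 0.0867
grip_force: 0.0
```

Call:
servo_tool(
  rows=[1,0,0,0,0,1,0,0,0,0,1,0,0,0,0,1,0,0,0,0,1,0,0,0,0],
)

```text
time: 10.35
position: [0.6442, -0.1354, 0.0537]
tool_rot: [0.035, 0.999, -0.001, 0.002]
ft_force: [-0.8, -0.4, 0.4]
grip_width: 0.0612
grip_force: 0.0
```

Call:
servo_tool(
  rows=[1,0,0,0,0,1,0,0,0,0,1,0,0,0,0,1,0,0,0,0,1,0,0,0,0],
)

```text
time: 10.77
position: [0.6432, -0.1343, 0.0521]
tool_rot: [0.035, 0.999, 0.0, 0.0]
ft_force: [0.2, 3.7, 4.4]
grip_width: 0.0379
grip_force: 25.0
```

Call:
servo_tool(
  rows=[1,0,0,-0.015,0,1,0,0,-0.035,0,1,0,0,-0.035,0,1,0.02,-0.015,0,0,1,0.03,-0.022,0,0],
)

```text
time: 11.18
position: [0.5944, -0.1689, 0.139]
tool_rot: [0.033, 0.999, -0.002, 0.004]
ft_force: [-0.6, -2.0, -3.5]
grip_width: 0.0378
grip_force: 25.0
```

Call:
servo_tool(
  rows=[1,0.032,-0.023,0,0,1,0.032,-0.023,0,0,1,0.032,-0.023,0,0,1,0.032,-0.023,0,0,1,0.02,-0.016,0,-5.7],
)

```text
time: 11.6
position: [0.4313, -0.2662, 0.1358]
tool_rot: [-0.015, 1.0, 0.001, -0.002]
ft_force: [0.1, -0.1, -3.9]
grip_width: 0.0381
grip_force: 25.0
```

Call:
servo_tool(
  rows=[1,0,0,0,-5.7,1,0,0,0,0],
)

```text
time: 11.77
position: [0.4335, -0.2668, 0.1361]
tool_rot: [-0.064, 0.998, 0.0, -0.001]
ft_force: [0.2, 0.1, -2.5]
grip_width: 0.0378
grip_force: 25.0
```

```bash
python3 -c "
from h import *
go(.435,-.266,.046,97.4)"
```

```text
t 11.77 pos [ 0.4335 -0.2668  0.1361] head 97.3 shift mm [-2.  1. 90.] turn -0.1 q6 -2.47 w 0.0378
```

Call:
servo_tool(
  rows=[1,-0.001,0.001,0.03,0,1,0,0,0.03,0,1,0,0,0.022,0,1,0,0,0.004,0,1,0,0,0,0],
)

```text
time: 12.18
position: [0.4357, -0.2635, 0.049]
tool_rot: [-0.064, 0.998, 0.001, -0.001]
ft_force: [0.6, -0.1, -2.2]
grip_width: 0.0376
grip_force: 25.0
```

Call:
servo_tool(
  rows=[1,0,0,0.002,0,1,0,0,0.001,0,1,0,0,0,0],
)

```text
time: 12.43
position: [0.437, -0.2652, 0.0486]
tool_rot: [-0.064, 0.998, -0.001, 0.001]
ft_force: [0.2, -1.0, -2.3]
grip_width: 0.0376
grip_force: 25.0
```

Call:
servo_tool(
  rows=[1,0,0,0.001,0,1,0,0,0.001,0,1,0,0,0,0],
)

```text
time: 12.68
position: [0.4363, -0.2648, 0.046]
tool_rot: [-0.064, 0.998, -0.0, 0.0]
ft_force: [0.2, 0.4, -3.0]
grip_width: 0.0377
grip_force: 25.0
```

Call:
servo_tool(
  rows=[1,0,0,0.001,0,1,0,0,0,0],
)

```text
time: 12.85
position: [0.4361, -0.2647, 0.0446]
tool_rot: [-0.064, 0.998, -0.0, 0.0]
ft_force: [-0.3, 0.3, -3.7]
grip_width: 0.0378
grip_force: 25.0
```

Call:
servo_tool(
  rows=[1,0,0,0.001,0,1,0,0,0.001,0,1,0,0,0,0],
)

```text
time: 13.1
position: [0.4362, -0.2647, 0.044]
tool_rot: [-0.064, 0.998, -0.0, 0.0]
ft_force: [-2.1, 1.5, 10.4]
grip_width: 0.0378
grip_force: 25.0
```

Call:
servo_tool(
  rows=[-1,0,0,0,0,-1,0,0,0,0,-1,0,0,0,0,-1,0,0,0,0,-1,0,0,0,0],
)

```text
time: 13.52
position: [0.4362, -0.2647, 0.0424]
tool_rot: [-0.064, 0.998, 0.0, -0.0]
ft_force: [0.7, -0.1, -0.1]
grip_width: 0.0638
grip_force: 0.0
```

Call:
servo_tool(
  rows=[-1,0,0,-0.03,0,-1,0,0,-0.04,0,-1,0,0,-0.04,0,-1,0,0,-0.04,0,-1,0,0,-0.04,0],
)

```text
time: 13.93
position: [0.4357, -0.2642, 0.2342]
tool_rot: [-0.064, 0.998, 0.0, -0.0]
ft_force: [1.2, 0.0, -0.7]
grip_width: 0.0856
grip_force: 0.0
```

```bash
python3 look.py w_e3 elephant_mid:0.036 base_oblong_top:0.026; python3 -c "
from h import *
go(.61,-.138,.25,90)"
```

```text
elephant_mid [([0.4332, -0.2701, 0.0581], 0.86), ([0.2787, -0.3326, 0.0357], 0.69), ([0.4355, -0.4177, 0.0375], 0.6)]
 out elephant_mid 0.93 ctr 437 -265 size 98 53 ang of w side 7.0
 out elephant_mid 0.75 ctr 427 -414 size 63 92 ang of w side 79.6
 out elephant_mid 0.61 ctr 280 -332 size 104 49 ang of w side 53.6
base_oblong_top []
t 14.18 pos [ 0.4356 -0.2642  0.2321] head 97.4 shift mm [-189.  103.  -18.] turn 7.4 q6 -2.46 w 0.0869
```

View pics/w_e3.png

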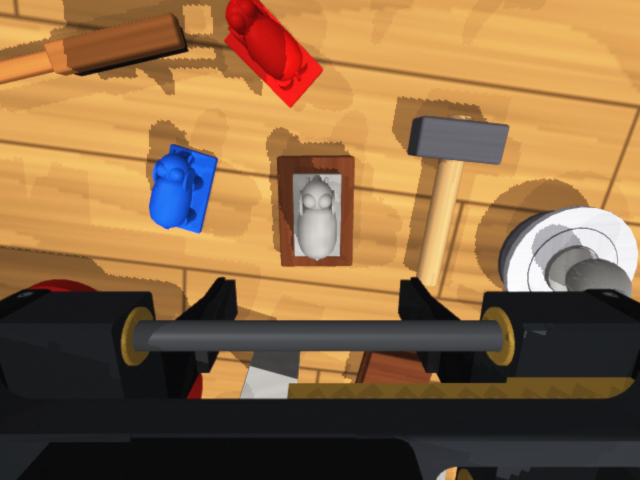

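The elephant is centred and square on the oblong base: foot at pixels (293–341, 174–256) inside the base at (279–354, 156–266). Next I'll look at the empty square base.

Call:
servo_tool(
  rows=[-1,-0.032,0.0175,-0.003,0,-1,-0.032,0.0175,-0.003,0,-1,-0.032,0.0175,-0.003,0,-1,-0.032,0.0175,-0.003,0,-1,-0.032,0.0175,-0.003,0],
)

```text
time: 14.6
position: [0.5834, -0.1556, 0.2447]
tool_rot: [-0.064, 0.998, 0.001, -0.003]
ft_force: [0.2, -1.1, 0.7]
grip_width: 0.0873
grip_force: 0.0
```

Call:
servo_tool(
  rows=[-1,-0.029,0.015,-0.003,0,-1,0,0,0,7,-1,0,0,0,0],
)

```text
time: 14.85
position: [0.6104, -0.1367, 0.2473]
tool_rot: [-0.004, 1.0, 0.001, -0.002]
ft_force: [-1.2, -0.4, -0.0]
grip_width: 0.087
grip_force: 0.0
```

```bash
python3 look.py w_sq base_square_top:0.034 base_round_top:0.03; python3 -c "
from h import *
go(.622,.21,.15,102)"
```

```text
base_square_top [([0.6454, -0.135, 0.033], 0.85)]
 out base_square_top 0.63 ctr 641 -137 size 85 90 ang of w side 85.6
 out base_square_top 0.62 ctr 441 -269 size 86 64 ang of w side 7.4
 out base_square_top 0.19 ctr 683 34 size 112 17 ang of w side 1.0
base_round_top []
 out base_round_top 0.85 ctr 624 189 size 99 93 ang of w side 12.4
t 15.1 pos [ 0.6092 -0.1393  0.2495] head 90.4 shift mm [-16. 349. 100.] turn -11.6 q6 -1.98 w 0.0872
```

Call:
servo_tool(
  rows=[-1,-0.002,0.039,0.01,0,-1,-0.002,0.039,0.01,0,-1,-0.002,0.039,0.01,0,-1,-0.002,0.039,0.01,0,-1,-0.002,0.039,0.01,0],
)

```text
time: 15.52
position: [0.6185, 0.0568, 0.2002]
tool_rot: [-0.003, 1.0, -0.0, -0.0]
ft_force: [-1.1, 0.5, -0.4]
grip_width: 0.087
grip_force: 0.0
```

Call:
servo_tool(
  rows=[-1,-0.002,0.039,0.01,0,-1,-0.002,0.039,0.01,0,-1,0,0.039,0,0,-1,0,0.037,0,-5.8,-1,0,0,0,-5.8],
)

```text
time: 15.93
position: [0.6208, 0.2165, 0.1803]
tool_rot: [-0.11, 0.994, 0.002, 0.0]
ft_force: [0.2, -1.1, -0.3]
grip_width: 0.0868
grip_force: 0.0
```

```bash
python3 look.py w_f2 figure_mid:0.042 base_round_top:0.03; python3 -c "
from h import *
go(.622,.2105,.051,102)"
```

```text
figure_mid [([0.6235, 0.2139, 0.0665], 0.57)]
 out figure_mid 0.94 ctr 622 210 size 59 57 ang of w side 11.9
base_round_top []
 out base_round_top 0.62 ctr 623 208 size 91 92 ang of w side 56.5
t 16.18 pos [0.622  0.2088 0.1806] head 101.8 shift mm [ -0.   2. 130.] turn -0.2 q6 -1.62 w 0.0868
```

Call:
servo_tool(
  rows=[-1,0,0,0.035,0,-1,0,0,0.035,0,-1,0,0,0.035,0,-1,0,0,0.02,0,-1,0,0,0.004,0],
)

```text
time: 16.6
position: [0.6189, 0.2077, 0.0471]
tool_rot: [-0.102, 0.995, -0.0, -0.005]
ft_force: [-0.5, -0.5, -0.8]
grip_width: 0.087
grip_force: 0.0
```

Call:
servo_tool(
  rows=[1,0,0,0,0,1,0,0,0,0,1,0,0,0,0,1,0,0,0,0,1,0,0,0,0],
)

```text
time: 17.02
position: [0.6231, 0.2105, 0.0534]
tool_rot: [-0.104, 0.995, 0.0, 0.002]
ft_force: [0.2, 0.3, 0.9]
grip_width: 0.0613
grip_force: 0.0
```

Call:
servo_tool(
  rows=[1,0,0,0,0,1,0,0,0,0,1,0,0,0,0,1,0,0,0,0,1,0,0,0,0],
)

```text
time: 17.43
position: [0.6222, 0.2106, 0.0522]
tool_rot: [-0.105, 0.995, 0.0, 0.0]
ft_force: [-1.0, 0.5, 5.2]
grip_width: 0.046
grip_force: 25.0
```

Call:
servo_tool(
  rows=[1,0,0,-0.015,0,1,0,0,-0.03,0,1,0,0,-0.03,0,1,0.003,-0.018,0,0,1,0.005,-0.034,0,0],
)

```text
time: 17.85
position: [0.6258, 0.1611, 0.1283]
tool_rot: [-0.107, 0.994, 0.001, 0.002]
ft_force: [0.8, -0.7, -4.0]
grip_width: 0.0458
grip_force: 25.0
```

Call:
servo_tool(
  rows=[1,0.006,-0.037,0,0,1,0.006,-0.037,0,0,1,0.006,-0.037,0,0,1,0.006,-0.037,0,0,1,0.006,-0.037,0,0],
)

```text
time: 18.27
position: [0.633, -0.0309, 0.1254]
tool_rot: [-0.105, 0.995, 0.0, -0.001]
ft_force: [0.7, 0.5, -2.6]
grip_width: 0.046
grip_force: 25.0
```

Call:
servo_tool(
  rows=[1,0.006,-0.037,0,0,1,0.005,-0.034,0,0,1,0.003,-0.018,0,5.5,1,0,0,0,5.5,1,0,0,0,5.4],
)

```text
time: 18.68
position: [0.6381, -0.1213, 0.1252]
tool_rot: [0.042, 0.999, 0.0, -0.001]
ft_force: [0.1, 0.3, -3.5]
grip_width: 0.0459
grip_force: 25.0
```

Call:
servo_tool(
  rows=[1,0,0,0,0,1,0,0,0,0],
)

```text
time: 18.85
position: [0.6381, -0.1191, 0.1255]
tool_rot: [0.037, 0.999, 0.0, -0.001]
ft_force: [-0.4, 0.0, -3.6]
grip_width: 0.0458
grip_force: 25.0
```

```bash
python3 -c "
from h import *
go(.643,-.1365,.057,85.6)"
```

```text
t 18.85 pos [ 0.6381 -0.1191  0.1255] head 85.7 shift mm [ -6. -17.  68.] turn 0.1 q6 -1.85 w 0.0458
```

Call:
servo_tool(
  rows=[1,-0.006,-0.017,0.02,0,1,0,0,0.03,0,1,0,0,0.014,0,1,0,0,0,0,1,0,0,0,0],
)

```text
time: 19.27
position: [0.6427, -0.1358, 0.0614]
tool_rot: [0.037, 0.999, 0.0, -0.001]
ft_force: [1.0, 0.1, -3.4]
grip_width: 0.0461
grip_force: 25.0
```

Call:
servo_tool(
  rows=[1,0,0,0.001,0,1,0,0,0.001,0,1,0,0,0,0],
)

```text
time: 19.52
position: [0.6445, -0.1368, 0.0619]
tool_rot: [0.038, 0.999, -0.0, 0.001]
ft_force: [-0.7, 0.5, -2.4]
grip_width: 0.0457
grip_force: 25.0
```

Call:
servo_tool(
  rows=[1,0,0,0.001,0,1,0,0,0.001,0,1,0,0,0.001,0,1,0,0,0,0,1,0,0,0,0],
)

```text
time: 19.93
position: [0.6435, -0.1367, 0.0575]
tool_rot: [0.038, 0.999, 0.0, -0.0]
ft_force: [-0.9, -0.1, -4.0]
grip_width: 0.0461
grip_force: 25.0
```

Call:
servo_tool(
  rows=[1,0,0,0.001,0,1,0,0,0,0,1,0,0,0,0],
)

```text
time: 20.18
position: [0.6435, -0.1367, 0.0564]
tool_rot: [0.038, 0.999, 0.0, -0.0]
ft_force: [-0.0, 0.8, -2.9]
grip_width: 0.0455
grip_force: 25.0
```

Call:
servo_tool(
  rows=[1,0,0,0.001,0,1,0,0,0,0,1,0,0,0,0],
)

```text
time: 20.43
position: [0.6436, -0.1367, 0.0562]
tool_rot: [0.038, 0.999, -0.0, 0.0]
ft_force: [-2.4, 0.5, 2.9]
grip_width: 0.0457
grip_force: 25.0
```

Call:
servo_tool(
  rows=[-1,0,0,0,0,-1,0,0,0,0,-1,0,0,0,0,-1,0,0,0,0,-1,0,0,0,0],
)

```text
time: 20.85
position: [0.6437, -0.1368, 0.0555]
tool_rot: [0.038, 0.999, -0.0, 0.0]
ft_force: [-0.1, 0.6, -0.7]
grip_width: 0.0712
grip_force: 0.0
```

Call:
servo_tool(
  rows=[-1,0,0,-0.03,0,-1,0,0,-0.04,0,-1,0,0,-0.04,0,-1,0.01,0,-0.04,0,-1,0.02,0,-0.03,0],
)

```text
time: 21.27
position: [0.6164, -0.1353, 0.2392]
tool_rot: [0.038, 0.999, -0.001, 0.003]
ft_force: [0.7, -1.0, 0.4]
grip_width: 0.0869
grip_force: 0.0
```

```bash
python3 look.py w_f3 figure_mid:0.046 base_square_top:0.034 bud_mid:0.082; python3 -c "
from h import *
go(.458,.023,.2,90)
b=cv2.imread('pics/w_f3.png');cv2.imwrite('pics/m3.png',cv2.resize(b[150:300,220:420],(800,600)))"
```

```text
figure_mid [([0.6455, -0.1354, 0.0724], 0.75)]
 out figure_mid 0.64 ctr 644 -137 size 56 61 ang of w side 85.6
base_square_top []
 out base_square_top 0.97 ctr 641 -137 size 84 88 ang of w side 85.2
bud_mid [([0.4632, 0.0208, 0.0775], 0.98)]
 out bud_mid 0.98 ctr 467 17 size 69 51 ang of w side 85.5
t 21.62 pos [ 0.613  -0.1341  0.2335] head 85.6 shift mm [166. 145.  34.] turn -4.4 q6 -1.89 w 0.0871
```

View pics/m3.png

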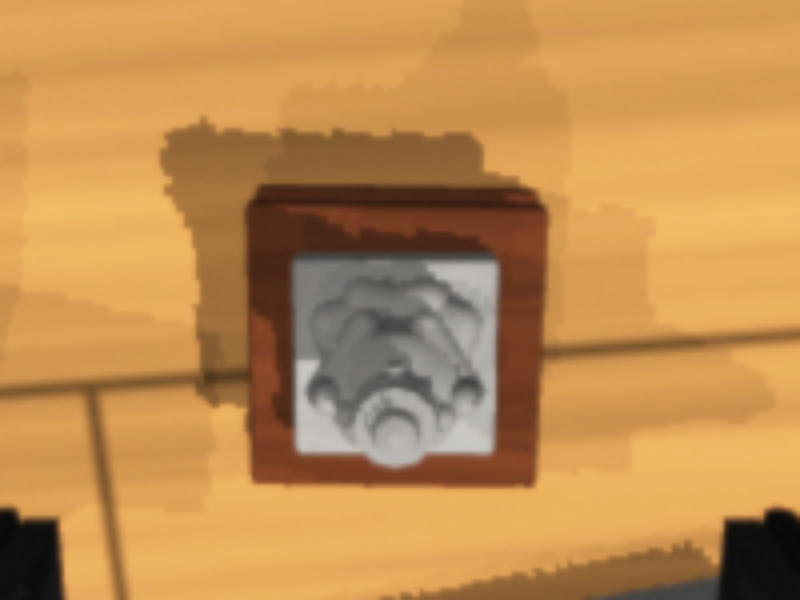

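The figure is squared up and within about 3 mm of the middle of the square base (foot at 295–498, 258–453; base top at 250–545, 207–485). Last is the bud.

Call:
servo_tool(
  rows=[-1,0.028,0.024,0.006,0,-1,0.028,0.024,0.006,0,-1,0.028,0.024,0.006,0,-1,0.028,0.024,0.006,0,-1,0.028,0.024,0.006,0],
)

```text
time: 22.03
position: [0.4814, -0.0028, 0.2035]
tool_rot: [0.039, 0.999, 0.0, -0.002]
ft_force: [-0.2, 0.5, -0.6]
grip_width: 0.087
grip_force: 0.0
```

Call:
servo_tool(
  rows=[-1,0.022,0.022,0,0,-1,0,0,0,-4.4,-1,0,0,0,0],
)

```text
time: 22.28
position: [0.461, 0.0211, 0.204]
tool_rot: [-0.002, 1.0, 0.0, -0.002]
ft_force: [0.1, -0.1, -0.6]
grip_width: 0.087
grip_force: 0.0
```

```bash
python3 look.py w_b2 bud_mid:0.082 wheel_top:0.044; python3 -c "
from h import *
go(.458,.023,.0655,90)
b=cv2.imread('pics/w_b2.png');cv2.imwrite('pics/m4.png',cv2.resize(b[130:280,220:420],(800,600)))"
```

```text
bud_mid [([0.462, 0.0229, 0.0788], 0.91)]
 out bud_mid 0.97 ctr 456 23 size 60 50 ang of w side 1.6
wheel_top []
 out wheel_top 0.64 ctr 458 27 size 142 142 ang of w side 42.1
t 22.53 pos [0.464  0.0189 0.2052] head 89.9 shift mm [  6.   4. 140.] turn -0.1 q6 -1.77 w 0.0871
```

View pics/m4.png

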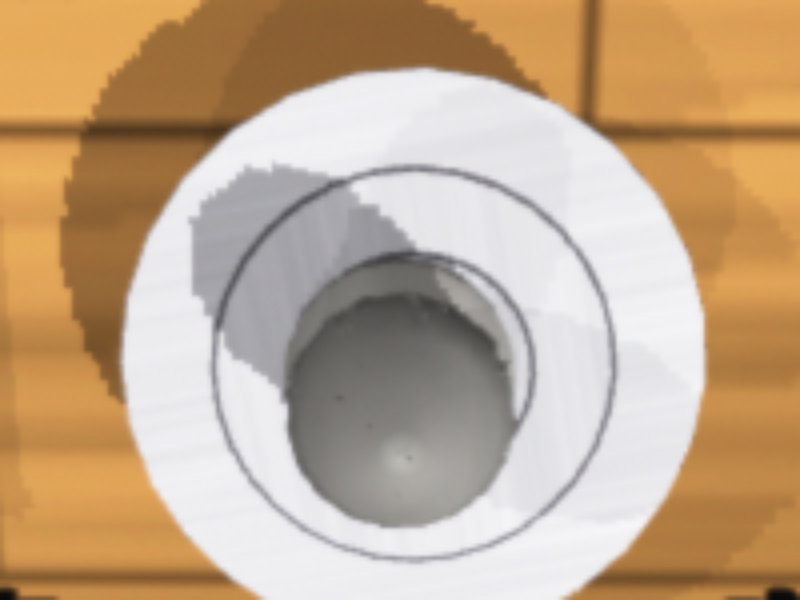

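The bud's foot shows on the wheel as an arc with its front edge at crop (400,262), which is image pixel (320,195.5).

```bash
python3 -c "
from h import *
d=np.load('pics/w_b2.npz')
print(onplane({'intrinsics':d['K']},d['W'],(320,195.5),.052), onplane({'intrinsics':d['K']},d['W'],(320,230),.082))"
```

```text
[0.43112801 0.02335017 0.052     ] [0.4568476  0.02322791 0.082     ]
```

Call:
servo_tool(
  rows=[-1,0.004,0.003,0.03,0,-1,0,0,0.035,0,-1,0,0,0.035,0,-1,0,0,0.03,0,-1,0,0,0.01,0],
)

```text
time: 22.95
position: [0.4576, 0.0222, 0.0619]
tool_rot: [0.001, 1.0, 0.001, -0.003]
ft_force: [-0.1, -0.8, -0.1]
grip_width: 0.0873
grip_force: 0.0
```

Call:
servo_tool(
  rows=[-1,0,0,0,0,1,0,0,0,0,1,0,0,0,0,1,0,0,0,0,1,0,0,0,0],
)

```text
time: 23.37
position: [0.46, 0.0224, 0.0667]
tool_rot: [0.0, 1.0, -0.0, 0.001]
ft_force: [1.3, -0.4, -0.9]
grip_width: 0.068
grip_force: 0.0
```

Call:
servo_tool(
  rows=[1,0,0,0,0,1,0,0,0,0,1,0,0,0,0,1,0,0,0,0,1,0,0,0,0],
)

```text
time: 23.78
position: [0.4593, 0.0227, 0.066]
tool_rot: [0.0, 1.0, -0.0, 0.0]
ft_force: [-0.8, 1.1, 6.0]
grip_width: 0.0483
grip_force: 25.0
```

Call:
servo_tool(
  rows=[1,0,0,-0.015,0,1,0,0,-0.03,0,1,0,0,-0.03,0,1,-0.012,0.013,0,0,1,-0.022,0.025,0,0],
)

```text
time: 24.2
position: [0.4916, 0.0594, 0.1418]
tool_rot: [0.001, 1.0, -0.001, -0.0]
ft_force: [0.9, -0.6, -3.8]
grip_width: 0.0481
grip_force: 25.0
```

Call:
servo_tool(
  rows=[1,-0.024,0.027,0,0,1,-0.024,0.027,0,0,1,-0.024,0.027,0,0,1,-0.024,0.027,0,0,1,-0.022,0.025,0,0],
)

```text
time: 24.62
position: [0.6114, 0.1953, 0.1395]
tool_rot: [-0.0, 1.0, -0.0, -0.001]
ft_force: [0.9, -0.9, -3.8]
grip_width: 0.0482
grip_force: 25.0
```

Call:
servo_tool(
  rows=[1,-0.012,0.014,0,0,1,0,0,0,0,1,0,0,0,0],
)

```text
time: 24.87
position: [0.6222, 0.2082, 0.139]
tool_rot: [-0.001, 1.0, -0.0, -0.001]
ft_force: [-0.3, -0.4, -3.3]
grip_width: 0.0479
grip_force: 25.0
```

```bash
python3 -c "
from h import *
go(.623,.208,.055,90)"
```

```text
t 24.87 pos [0.6222 0.2082 0.139 ] head 90.1 shift mm [-1. -0. 84.] turn 0.1 q6 -1.42 w 0.0479
```

Call:
servo_tool(
  rows=[1,-0.001,0,0.03,0,1,0,0,0.03,0,1,0,0,0.018,0,1,0,0,0.004,0,1,0,0,0,0],
)

```text
time: 25.28
position: [0.6215, 0.2063, 0.0564]
tool_rot: [0.001, 1.0, -0.001, -0.003]
ft_force: [0.0, 0.0, -2.7]
grip_width: 0.0479
grip_force: 25.0
```

Call:
servo_tool(
  rows=[1,0,0,0,0,1,0,0,0.001,0,1,0,0,0,0,1,0,0,0,0],
)

```text
time: 25.62
position: [0.6249, 0.2077, 0.059]
tool_rot: [0.0, 1.0, 0.0, 0.001]
ft_force: [0.8, -0.4, -2.2]
grip_width: 0.0483
grip_force: 25.0
```

Call:
servo_tool(
  rows=[1,0,0,0.002,0,1,0,0,0.001,0,1,0,0,0.001,0,1,0,0,0,0,1,0,0,0,0],
)

```text
time: 26.03
position: [0.6239, 0.2076, 0.0534]
tool_rot: [0.0, 1.0, -0.0, -0.0]
ft_force: [0.3, 0.3, -3.2]
grip_width: 0.0485
grip_force: 25.0
```

Call:
servo_tool(
  rows=[1,0,0,0.001,0,1,0,0,0,0,1,0,0,0,0],
)

```text
time: 26.28
position: [0.624, 0.2076, 0.0524]
tool_rot: [0.0, 1.0, -0.0, -0.0]
ft_force: [-0.3, 0.3, -3.1]
grip_width: 0.048
grip_force: 25.0
```

Call:
servo_tool(
  rows=[1,0,0,0.001,0,1,0,0,0,0,1,0,0,0,0],
)

```text
time: 26.53
position: [0.6241, 0.2076, 0.0521]
tool_rot: [0.0, 1.0, 0.0, 0.0]
ft_force: [-1.7, -0.6, 2.4]
grip_width: 0.0481
grip_force: 25.0
```

Call:
servo_tool(
  rows=[-1,0,0,0,0,-1,0,0,0,0,-1,0,0,0,0,-1,0,0,0,0,-1,0,0,0,0],
)

```text
time: 26.95
position: [0.6242, 0.2076, 0.0515]
tool_rot: [0.0, 1.0, 0.0, 0.0]
ft_force: [-0.0, 0.0, 0.4]
grip_width: 0.0738
grip_force: 0.0
```

Call:
servo_tool(
  rows=[-1,0,0,-0.03,0,-1,0,0,-0.04,0,-1,0,0,-0.04,0,-1,0.005,0,-0.04,0,-1,0,0,0,0],
)

```text
time: 27.37
position: [0.6239, 0.2087, 0.2109]
tool_rot: [-0.0, 1.0, 0.001, 0.008]
ft_force: [0.9, 0.1, 0.1]
grip_width: 0.0865
grip_force: 0.0
```

```bash
python3 look.py w_b3 bud_mid:0.068 base_round_top:0.03
python3 - <<'E'
from h import *
a=cv2.imread('pics/w_b3.png')[130:290,240:400]; t=robot.camera('top')['pixels'][:,:,::-1][150:310,230:390+100]
cv2.imwrite('pics/m5.png',np.hstack([cv2.resize(a,(320,320)),cv2.resize(t,(480,320))[:,:480]]))
E
```

```text
bud_mid [([0.6316, 0.2068, 0.0646], 0.72)]
 out bud_mid 0.72 ctr 620 208 size 50 58 ang of w side 89.9
base_round_top []
 out base_round_top 0.93 ctr 623 208 size 92 91 ang of w side 44.0
```

View pics/m5.png

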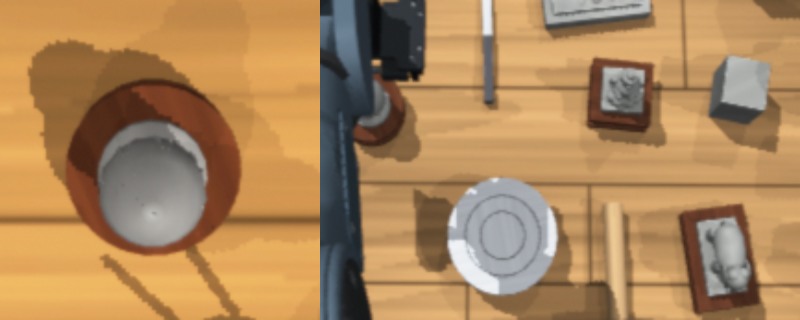

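The left crop shows the bud's foot centred on the round base to within about 3 mm. On the right, the figure and the elephant sit square on their own bases, the wheel is empty and the arm is clear.

```bash
python3 -c "
from rig import robot
print(robot.hand_in())"
```

```text
the job is handed in; nothing more can be done
None
```

The job is handed in: all three carvings stand released on their matching bases, each within about 3 mm of centre and squared up by my camera measurements, at 27 s of the 93 s allowed; the hand-in returned no verdict.

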